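Lock the slicer's index wheel at closed

TASK

Make the slicer safe for cleaning: holding its thickness wheel down against the spring, turn it until the red sector fills the window, then let it spring all the way up so that it is locked there, and let go. Work gently: neither force the wheel round against its lock nor ram it onto its bottom stop, and leave the jar, carton and can beside the machine alone.

Things in the scene. Friction and masses are not known exactly. Their poses are not given: they have to be found in the camera images.
- slicer: Fixed aluminium meat slicer; base x -140 to +160 mm, y -120 to +370 mm, flat top 75 mm above the table. Origin on the table under the vertical axis of its thickness wheel; z up. Upright round blade guard, up to 320 mm high, at y = +215 mm, motor and tray beyond it; nothing taller than the wheel is nearer than 190 mm to the wheel axis.
- housing: Fixed grey hood over one edge of the wheel; origin and axes as the slicer's, +x points from the wheel axis to the window. It covers x 41 to 98 mm, y -38 to +38 mm, top 108 mm above the table. Hidden in it: a lock tooth that hangs over the wheel's rim, and the hard bottom stop under the wheel. Over 25 N between wheel and tooth or stop counts as forcing.
- window (a point): Middle of the white-edged rectangular window in the hood (16 mm along x by 14 mm along y), at the hood's top face, 52 mm from the wheel axis in the housing's +x direction.
- dial: Thickness wheel, 156 mm across; turns about the vertical and can be pressed straight down. Origin on its axis, at table height (z = 0) when the wheel is fully up, negative when pressed; x along the grip bar to its red end. Eight coloured 45-degree sectors. At the start it stands 43 to 98 degrees counter-clockwise of the wanted place: turn it clockwise seen from above.
- hub_top (a point): Middle of the black hub's flat top (76 mm across), 130 mm above the dial's origin, clear of the hood also when pressed; fingertips may press here beside the bar. Damped spring: about 6 N to start, 10 N at 5 mm, 13 N at the bottom stop 9 mm down. Between notches the tooth keeps the wheel 5 mm down and it turns with light friction; hold it 5.5 to 8.5 mm down to pass notches.
- grip_bar (a point): Middle of the upright black bar across the wheel's hub: 56 mm long (dial x), 18 mm wide (dial y), from 14 mm below this point (the hub's top) to 14 mm above. Its +x end is red and points over the middle of the red sector.
- red_sector (a point): Middle of the red sector on the wheel's face, 52 mm from the axis. Each sector has a lock notch at its middle; with a notch under the tooth the wheel springs fully up and is locked (about 2 degrees play). The tooth differs by machine up to 10.5 degrees either way from the window's middle, so find the lock by feel, or by the wheel rising 5 mm, while red is in the window.
- jar: Loose amber jar with green cap, 72 mm across, 110 mm high; origin at the centre of its underside. To be left alone.
- carton: Loose yellow carton, 60 x 90 x 130 mm; origin at the centre of its underside. To be left alone.
- can: Loose can with red label, 68 mm across, 90 mm high; origin at the centre of its underside. To be left alone.

How it is judged (in metres and radians):
At the end, for the whole second after the job is handed in: The red sector fills the window (its middle within 11.8 mm of the window's middle line) and the wheel is fully up, within 1.5 mm of its topmost height, which it reaches only when its lock notch is on the tooth; the wheel is at rest (y of red_sector in the frame of housing between -0.0118 and 0.0118 m and x of red_sector in the frame of housing above 0.04 m and z of red_sector in the frame of housing above 0.0938 m and angular speed of dial below 0.05 rad/s); the robot touches nothing.
It fails at once if the wheel is forced against its lock tooth or rammed on its bottom stop (over 25 N) (contact force between dial and housing above 25 N).
It fails at once if a bystander is moved more than 20 mm (distance of any of jar, carton, can from where it was at the start of the episode above 0.02 m).
It also fails if it takes over 48 s, if anything falls off the work surface, if the arm or the gripper's body presses on something with over 40 N, if the wrist force passes 120 N, or if a joint passes its speed limit or range.

ROBOT

A 6-joint arm with a two-finger parallel gripper is mounted at the origin on the work surface. World frame = base frame: x ahead of the robot, y to its left, z up, the work surface at z = 0. Lengths are in m, angles in degrees, forces in N, time in s.
With the tool pointing down it reaches from about 0.375 to 0.9 m from the base axis. Payload 3.1 kg.
Tool frame: the origin (TCP) lies on the centre line of the jaws, within the pads' length; the fingertips stand finger_overhang ahead of it and the grasp point (between the pads) lies 5 mm behind it (finger_overhang is the distance from the TCP to the fingertips, in m); z points along the fingers, y is the line along which they close (so a half turn about z gives the same grasp; the last joint's range is limited). The gripper opens to 87 mm and grips with 3 to 60 N. Pads are 19 mm wide; open, the fingers measure 117 mm over their backs; the gripper's body (75 mm by 190 mm) begins 51 mm behind the grasp point.
Start: joints at [54.116, 30.224, 82.088, -0, 67.689, -10.227], TCP at [0.271, 0.563, 0.214] pointing down, gripper open.
Joint ranges: [-176.69, 176.69], [-43.24, 126.21], [12.49, 139.97], [-82, 262], [0, 151.66], [-163.58, 163.58]. Speed limits (degrees/s): [159.86, 159.86, 180, 180, 180, 180].

INTERFACE

Orientations are given as a 3x3 rotation matrix whose columns are the frame's x, y, z axes.
In Python, from rig import read_state, capture, calibration, hand_in, finger_overhang gives the robot as it stands.
- The arm moves only by the tool send_rows, never from a script. Its argument "plan" is a list of rows, each a list of 5 numbers: the closure in counts, from 0 (fully open) to 255 (shut), then the shift along the tool's x, y, z in m, then the turn about the tool's z in rad. A call has 1 to 20 rows; each row shifts and turns the commanded pose from where the row before left it, along the tool's axes as they then stand; what a row does not reach is not made up. A row lasts 1/12 s, in which the tool goes at most 41.7 mm and 7.16 degrees, less where a joint would pass 70% of its speed; a pose out of reach is approached as far as the arm can. A call is refused whole if a number of a shift passes 0.0417 or a number of a turn 0.125, either way. A call with a gripper value outside its range is refused whole. The fingers move at their own pace and stop on an object; the grip force is fixed at half the most. Time passes only in rows, so rows that do not move let the fingers close. It gives the time, the measured TCP pose, the force, the opening and the grip force at its end, in the units of the state.
- read_state(): the state, without advancing time (a new reading comes with each control period).
- capture(name): name is "scene" or "side" or "wrist"; returns (picture, depth): 480x640x3 uint8, blue, green, red; 480x640 float32, m along the optical axis (not along the pixel's ray), 0 where there is no reading.
- calibration(name): a dict with "fx", "fy", "cx", "cy" (pixels), "xyz" and "rotation" of the camera in the world. Camera axes: x right, y down, z forward; pixel columns grow to the right and rows downward; lengths in m; the calibration is good to about 2 mm. A picture is of the moment at which its call begins: read the wrist's pose just before it. calibration takes no time and is no camera call; for the wrist camera it gives the pose at the moment of the call.
- hand_in(): hands the job in; it is judged then, once.
The state is a dict: "time_s": time; "joint_positions": joint angles; "qvel": joint speeds; "tau": joint torques, N m; "position": TCP position; "tcp_rot": TCP orientation; "force": force on the tool from outside, world axes, zero at the start; "moment": the same for the moment, N m; "opening": opening from 0.0 (shut) to 1.0 (fully open); "grasp_force": force on a finger pad.
Only numpy, scipy, OpenCV 4.12 (cv2) and the standard library are available. Lean on these libraries where they do the work, as an engineer would, in place of code of your own. Each camera call takes 0.05 s, during which the arm holds its last target. There are 200 camera calls.

## Working session

There is one attempt and no reset: what is moved stays moved. The work goes in short steps, Python scripts to look and compute and a tool call to move; the robot and the scene stay as the last step left them, time stands still between calls to the robot, and variables do not carry over. Pictures are saved under pics/ and viewed, at most 10 in all, crops included, and the job is handed in when it is done.

Besides the shell and the picture viewer there is one more tool, called after "Call:" as name([rows], argument=value, ...), one row to a line, values as JSON. send_rows: Moves the arm, as the interface text tells. Its arguments: {"type":"object","properties":{"plan":{"type":"array","items":{"type":"array","items":{"type":"number"}}}},"required":["plan"]}

```bash
mkdir -p pics; ls; python3 - <<'E'
from rig import *
import cv2,numpy as np
s=read_state();print({k:np.round(v,3).tolist() for k,v in s.items()});print(finger_overhang)
a,_=capture("scene");b,_=capture("side");c,_=capture("wrist")
for n in("scene","side","wrist"):
  k=calibration(n);print(n,{q:np.round(v,3).tolist() for q,v in k.items()})
cv2.imwrite("pics/scene.png",a);cv2.imwrite("pics/wrist.png",c);cv2.imwrite("pics/side.png",b)
E
```

```text
pics
{'time_s': 0.0, 'joint_positions': [54.117, 30.277, 82.156, -0.0, 67.688, -10.229], 'qvel': [-0.053, -0.1, 0.022, 0.048, 0.042, -0.061], 'tau': [0.0, -44.003, -17.659, 0.063, 0.058, -0.0], 'position': [0.27, 0.563, 0.213], 'tcp_rot': [[-0.901, 0.433, -0.001], [0.433, 0.901, -0.002], [0.0, -0.002, -1.0]], 'force': [0.493, 0.749, 0.153], 'moment': [-0.012, -0.079, -0.017], 'grasp_force': 0.0, 'opening': 0.999}
0.014
scene {'fx': 439.286, 'fy': 439.286, 'cx': 319.426, 'cy': 239.388, 'xyz': [0.984, 0.225, 0.525], 'rotation': [[-0.599, 0.491, -0.633], [0.801, 0.387, -0.457], [0.02, -0.78, -0.625]]}
side {'fx': 494.8, 'fy': 494.8, 'cx': 322.743, 'cy': 237.543, 'xyz': [0.224, 0.357, 0.695], 'rotation': [[-0.797, -0.432, 0.421], [-0.604, 0.555, -0.572], [0.013, -0.71, -0.704]]}
wrist {'fx': 425.973, 'fy': 425.973, 'cx': 313.312, 'cy': 239.966, 'xyz': [0.206, 0.594, 0.383], 'rotation': [[0.433, 0.871, 0.234], [0.901, -0.418, -0.115], [-0.002, 0.26, -0.966]]}
```

View pics/scene.png

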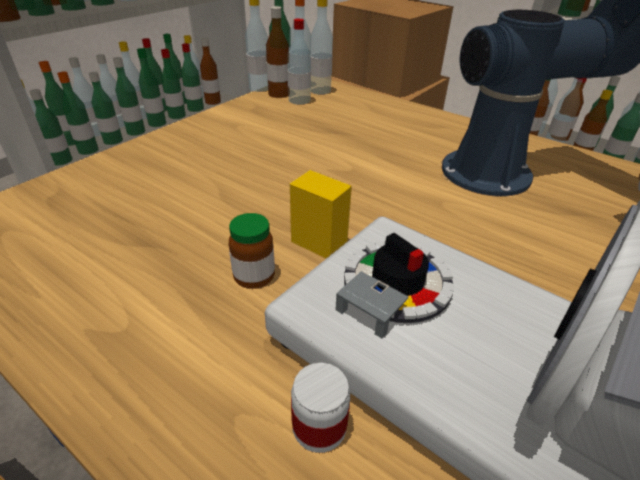

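View pics/side.png

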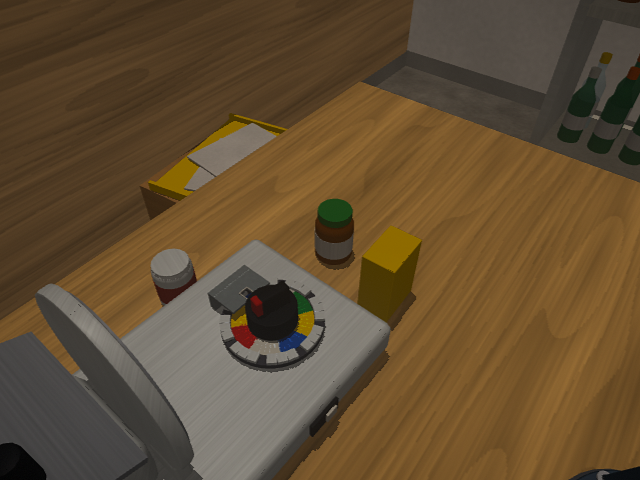

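The scene view shows the wheel at about (400,278), the hood window at (379,287) and the bar's red end at (415,262). In the side view the hub is at (271,310), the window at (246,292) and the red end at (258,305). I'll measure next by depth bands.

```bash
cat > h.py <<'E'
from rig import *
import cv2,numpy as np
def cloud(n):
    k=calibration(n);im,d=capture(n)
    v,u=np.mgrid[:480,:640]
    p=np.stack([(u-k["cx"])/k["fx"]*d,(v-k["cy"])/k["fy"]*d,d],-1)@np.array(k["rotation"]).T+k["xyz"]
    p[d==0]=np.nan
    return im,p
def ray(n,u,v,z):
    k=calibration(n);r=np.array(k["rotation"])@[(u-k["cx"])/k["fx"],(v-k["cy"])/k["fy"],1]
    return np.array(k["xyz"])+r*(z-k["xyz"][2])/r[2]
def red(im):
    h=cv2.cvtColor(im,cv2.COLOR_BGR2HSV);return ((h[...,0]<8)|(h[...,0]>172))&(h[...,1]>150)&(h[...,2]>60)
E
python3 - <<'E'
from h import *
W={}
for n,uv in(("scene",(379,287)),("side",(246,292))):
    w=ray(n,*uv,.108);im,p=cloud(n);z=p[...,2];near=np.hypot(p[...,0]-w[0],p[...,1]-w[1])<.15
    dark=im.max(2)<60
    print(n,"win",w.round(4))
    for nm,m in(("bartop",near&(z>.139)&(z<.149)),("hubtop",near&dark&(z>.126)&(z<.134)),("redend",near&red(im)&(z>.115)),("redsec",near&red(im)&(z<.102)&(z>.085)),("hood",near&(z>.104)&(z<.112)&(im.min(2)>70))):
        q=p[m]
        if len(q)>5:
            c,s,a=cv2.minAreaRect((q[:,:2]*1000).astype(np.float32));print(nm,len(q),q.mean(0).round(4),"rect",np.round(c,1),np.round(s,1),round(a,1))
E
```

```text
scene win [0.5947 0.0439 0.108 ]
bartop 229 [0.5521 0.0515 0.144 ] rect [551.5  47.8] [16.8 57.2] 0.9
hubtop 112 [0.5509 0.0419 0.1301] rect [557.6  45.9] [56.2 24.1] 85.8
redend 248 [0.5535 0.0704 0.1429] rect [551.   68.9] [12.4 16.8] 74.7
redsec 291 [0.5553 0.0936 0.0894] rect [556.1  94.3] [26.3 41.1] 77.1
hood 1829 [0.6154 0.0452 0.1079] rect [586.9  44.7] [ 76.6 111.1] 87.5
side win [0.5967 0.0448 0.108 ]
bartop 170 [0.5365 0.0549 0.1441] rect [543.4  49.9] [53.9 20.8] 74.6
hubtop 135 [0.536  0.0544 0.1298] rect [539.4  54.7] [66.3 55. ] 11.2
redend 84 [0.5473 0.0711 0.1514] rect [548.3  70.4] [10.4 18. ] 75.3
redsec 344 [0.5558 0.0957 0.0892] rect [556.1  95.2] [25.5 44.5] 73.4
hood 586 [0.614  0.0503 0.1079] rect [612.8  44. ] [75.1 57.5] 87.1
```

View pics/wrist.png

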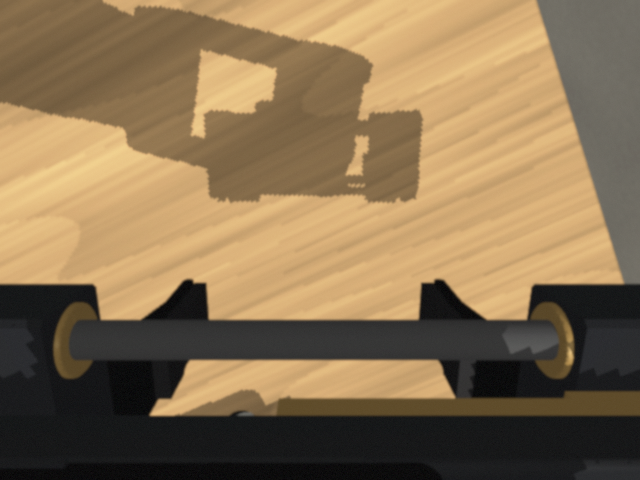

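The wrist view shows only table and the open jaws, nothing of use. The depth bands agree in both views. The axis is at (0.5435, 0.0475) and hood +x is at -2.9°. Red is at about 75°, so it needs roughly 78° clockwise. I'll lift, cross above the guard, then turn the tool about 79° clockwise.

Call:
send_rows([
  [0, 0, 0, -0.035, 0],
  [0, 0, 0, -0.035, 0],
  [0, 0, 0, -0.035, 0],
  [0, 0, 0, -0.035, 0],
  [0, 0, 0, -0.035, 0],
  [0, 0, 0, -0.035, 0],
])

```text
time_s: 0.75
position: [0.2703, 0.563, 0.4256]
tcp_rot: [[-0.901, 0.433, -0.0], [0.433, 0.901, -0.0], [0.0, -0.0, -1.0]]
force: [0.6, 0.8, -0.7]
opening: 0.999
grasp_force: 0.0
```

Call:
send_rows([
  [0, -0.0235, -0.0173, 0, 0],
  [0, -0.0235, -0.0173, 0, 0],
  [0, -0.0235, -0.0173, 0, 0],
  [0, -0.0235, -0.0173, 0, 0],
  [0, -0.0235, -0.0173, 0, 0],
  [0, -0.0235, -0.0173, 0, 0],
  [0, -0.0235, -0.0173, 0, 0],
  [0, -0.0235, -0.0173, 0, 0],
  [0, -0.0235, -0.0173, 0, 0],
  [0, -0.0235, -0.0173, 0, 0],
  [0, -0.0235, -0.0173, 0, 0],
  [0, -0.0235, -0.0173, 0, 0],
  [0, -0.0235, -0.0173, 0, 0],
  [0, -0.0235, -0.0173, 0, 0],
  [0, -0.0235, -0.0173, 0, 0],
  [0, -0.0235, -0.0173, 0, 0],
  [0, -0.0235, -0.0173, 0, 0],
  [0, -0.0235, -0.0173, 0, 0],
  [0, -0.0235, -0.0173, 0, 0],
  [0, -0.0235, -0.0173, 0, 0],
])

```text
time_s: 2.42
position: [0.5447, 0.0467, 0.4239]
tcp_rot: [[-0.901, 0.433, -0.0], [0.433, 0.901, 0.0], [0.0, 0.0, -1.0]]
force: [-0.7, -0.2, -0.1]
opening: 1.004
grasp_force: 0.0
```

Call:
send_rows([
  [0, 0, 0, 0.012, 0.115],
  [0, 0, 0, 0.012, 0.115],
  [0, 0, 0, 0.012, 0.115],
  [0, 0, 0, 0.012, 0.115],
  [0, 0, 0, 0.012, 0.115],
  [0, 0, 0, 0.012, 0.115],
  [0, 0, 0, 0.012, 0.115],
  [0, 0, 0, 0.012, 0.115],
  [0, 0, 0, 0.012, 0.115],
  [0, 0, 0, 0.012, 0.115],
  [0, 0, 0, 0.012, 0.115],
  [0, 0, 0, 0.012, 0.115],
  [0, 0, 0, 0, 0],
  [0, 0, 0, 0, 0],
])

```text
time_s: 3.58
position: [0.5439, 0.048, 0.2795]
tcp_rot: [[0.251, 0.968, -0.002], [0.968, -0.251, 0.0], [-0.0, -0.002, -1.0]]
force: [-1.2, -0.5, -0.1]
opening: 0.999
grasp_force: 0.0
```

```bash
cat > wr.py <<'E'
from h import *
import sys
s=read_state();R=np.array(s["tcp_rot"]);print(s["time_s"],np.round(s["position"],4),R.round(3).tolist(),np.round(s["force"],2),s["opening"],np.round(s["joint_positions"],1))
im,p=cloud("wrist");cv2.imwrite("pics/%s.png"%sys.argv[1],im)
A=np.array([.5435,.0475]);z=p[...,2];near=np.hypot(p[...,0]-A[0],p[...,1]-A[1])<.12
for nm,m in(("bartop",near&(z>.139)&(z<.149)),("redbar",near&red(im)&(z>.115)&(z<.149)),("redsec",near&red(im)&(z<.102)&(z>.08)),("hood",near&(z>.104)&(z<.112))):
    q=p[m]
    if len(q)>5:
        c,b,a=cv2.minAreaRect((q[:,:2]*1000).astype(np.float32));print(nm,len(q),q.mean(0).round(4),"rect",np.round(c,1),np.round(b,1),round(a,1))
E
python3 wr.py w1
```

```text
3.5833 [0.5439 0.048  0.2795] [[0.251, 0.968, -0.002], [0.968, -0.251, 0.0], [-0.0, -0.002, -1.0]] [-1.23 -0.5  -0.14] 0.9992370802049815 [-6.7 19.9 88.7 -0.  71.4  7.9]
bartop 141 [0.5472 0.0577 0.1473] rect [543.6  48.7] [56.  17.8] 75.0
redbar 119 [0.5492 0.0748 0.1379] rect [547.5  71.8] [21.9 11.5] 5.9
redsec 1258 [0.5557 0.0957 0.0882] rect [555.6  95. ] [25.5 43.9] 74.6
hood 6274 [0.613  0.0464 0.1066] rect [577.8  46.4] [ 76.4 126.8] 87.4
```

View pics/w1.png

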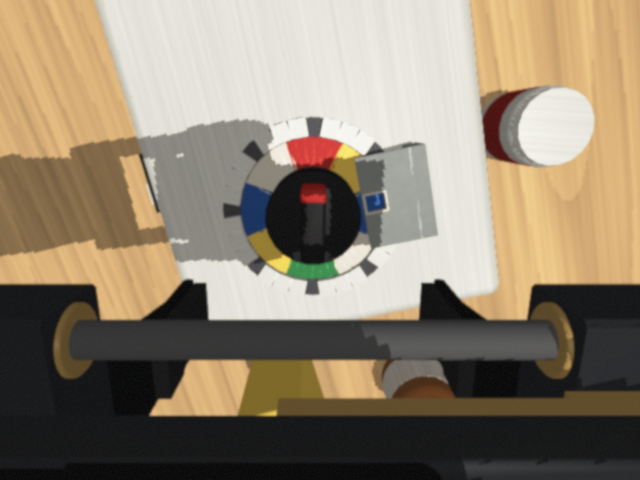

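The wrist view shows the bar vertical in the picture at (314,208), parallel to tool x, with the red end at (313,193). Blue is in the window at (375,203), and the can, jar and carton are well clear. The bar is centred under the TCP, so I'll descend.

Call:
send_rows([
  [0, 0, 0, 0.025, 0],
  [0, 0, 0, 0.025, 0],
  [0, 0, 0, 0.025, 0],
  [0, 0, 0, 0.025, 0],
  [0, 0, 0, 0.02, 0],
  [0, 0, 0, 0.01, 0],
  [0, 0, 0, 0.004, 0],
  [0, 0, 0, 0, 0],
  [0, 0, 0, 0, 0],
  [0, 0, 0, 0, 0],
])

```text
time_s: 4.47
position: [0.5457, 0.0479, 0.1474]
tcp_rot: [[0.254, 0.967, 0.003], [0.967, -0.254, -0.0], [0.0, 0.003, -1.0]]
force: [-0.4, 0.0, 0.3]
opening: 0.999
grasp_force: 0.0
```

Call:
send_rows([
  [0, 0, 0, 0.001, 0],
  [0, 0, 0, 0.001, 0],
  [0, 0, 0, 0.001, 0],
  [0, 0, 0, 0.001, 0],
  [0, 0, 0, 0, 0],
  [0, 0, 0, 0, 0],
])

```text
time_s: 4.97
position: [0.5443, 0.048, 0.1419]
tcp_rot: [[0.254, 0.967, -0.0], [0.967, -0.254, 0.0], [-0.0, -0.0, -1.0]]
force: [0.3, 0.6, 0.5]
opening: 1.001
grasp_force: 0.0
```

Call:
send_rows([
  [255, 0, 0, 0, 0],
  [255, 0, 0, 0, 0],
  [255, 0, 0, 0, 0],
  [255, 0, 0, 0, 0],
  [255, 0, 0, 0, 0],
  [255, 0, 0, 0, 0],
  [255, 0, 0, 0, 0],
  [255, 0, 0, 0, 0],
  [255, 0, 0, 0, 0],
  [255, 0, 0, 0, 0],
])

```text
time_s: 5.8
position: [0.5445, 0.048, 0.142]
tcp_rot: [[0.254, 0.967, 0.0], [0.967, -0.254, -0.0], [0.0, 0.0, -1.0]]
force: [0.2, 0.7, -0.3]
opening: 0.327
grasp_force: 0.0
```

Call:
send_rows([
  [255, 0, 0, 0, 0],
  [255, 0, 0, 0, 0],
])

```text
time_s: 5.97
position: [0.5435, 0.0482, 0.1419]
tcp_rot: [[0.254, 0.967, -0.002], [0.967, -0.254, 0.0], [-0.0, -0.002, -1.0]]
force: [-1.7, 0.3, 1.2]
opening: 0.185
grasp_force: 30.0
```

Call:
send_rows([
  [255, 0, 0, 0.0005, 0],
  [255, 0, 0, 0.0005, 0],
  [255, 0, 0, 0, 0],
  [255, 0, 0, 0, 0],
])

```text
time_s: 6.3
position: [0.5435, 0.0482, 0.1417]
tcp_rot: [[0.254, 0.967, -0.002], [0.967, -0.254, 0.0], [-0.0, -0.002, -1.0]]
force: [-3.7, 0.1, 7.7]
opening: 0.189
grasp_force: 30.0
```

Call:
send_rows([
  [255, 0, 0, 0.0005, 0],
  [255, 0, 0, 0.0005, 0],
  [255, 0, 0, 0, 0],
  [255, 0, 0, 0, 0],
])

```text
time_s: 6.63
position: [0.5436, 0.0482, 0.1412]
tcp_rot: [[0.254, 0.967, -0.001], [0.967, -0.254, 0.0], [-0.0, -0.001, -1.0]]
force: [-4.6, 2.0, 10.5]
opening: 0.19
grasp_force: 30.0
```

Call:
send_rows([
  [255, 0, 0, 0.0005, 0],
  [255, 0, 0, 0.0005, 0],
  [255, 0, 0, 0.0003, 0],
  [255, 0, 0, 0, 0],
  [255, 0, 0, 0, 0],
])

```text
time_s: 7.05
position: [0.5436, 0.0482, 0.14]
tcp_rot: [[0.254, 0.967, -0.001], [0.967, -0.254, 0.0], [-0.0, -0.001, -1.0]]
force: [-4.7, -0.2, 11.1]
opening: 0.188
grasp_force: 30.0
```

Call:
send_rows([
  [255, 0, 0, 0, 0.03],
  [255, 0, 0, 0, 0.05],
  [255, 0, 0, 0, 0.05],
  [255, 0, 0, 0, 0.05],
  [255, 0, 0, 0, 0.05],
  [255, 0, 0, 0, 0.05],
  [255, 0, 0, 0, 0],
])

```text
time_s: 7.63
position: [0.5436, 0.0482, 0.1401]
tcp_rot: [[0.513, 0.858, -0.001], [0.858, -0.513, 0.0], [-0.0, -0.001, -1.0]]
force: [-3.8, 1.0, 11.9]
opening: 0.186
grasp_force: 30.0
```

Call:
send_rows([
  [255, 0, 0, 0, 0.05],
  [255, 0, 0, 0, 0.05],
  [255, 0, 0, 0, 0.05],
  [255, 0, 0, 0, 0.05],
  [255, 0, 0, 0, 0.05],
  [255, 0, 0, 0, 0.05],
  [255, 0, 0, 0, 0.05],
  [255, 0, 0, 0, 0],
])

```text
time_s: 8.3
position: [0.5436, 0.0482, 0.1401]
tcp_rot: [[0.776, 0.631, -0.001], [0.631, -0.776, 0.0], [-0.001, -0.001, -1.0]]
force: [-4.0, 1.3, 11.0]
opening: 0.193
grasp_force: 30.0
```

Call:
send_rows([
  [255, 0, 0, 0, 0.05],
  [255, 0, 0, 0, 0.05],
  [255, 0, 0, 0, 0.05],
  [255, 0, 0, 0, 0.05],
  [255, 0, 0, 0, 0.05],
  [255, 0, 0, 0, 0.05],
  [255, 0, 0, 0, 0.05],
  [255, 0, 0, 0, 0.05],
  [255, 0, 0, 0, 0.05],
  [255, 0, 0, 0, 0.04],
  [255, 0, 0, 0, 0],
  [255, 0, 0, 0, 0],
])

```text
time_s: 9.3
position: [0.5437, 0.0481, 0.1401]
tcp_rot: [[0.981, 0.193, -0.001], [0.193, -0.981, 0.0], [-0.001, -0.0, -1.0]]
force: [-3.9, -0.1, 10.5]
opening: 0.19
grasp_force: 30.0
```

```bash
cat > st.py <<'E'
from h import *
s=read_state();R=np.array(s["tcp_rot"]);print(round(s["time_s"],2),"z",round(s["position"][2],4),"ang",round(np.degrees(np.arctan2(R[1,0],R[0,0])),2),"F",np.round(s["force"],1),"M",np.round(s["moment"],2))
E
python3 st.py; python3 - <<'E'
from h import *
im,p=cloud("side");z=p[...,2];A=np.array([.5435,.0475]);near=np.hypot(p[...,0]-A[0],p[...,1]-A[1])<.12
cv2.imwrite("pics/s2.png",cv2.resize(im[200:420,150:400],None,fx=2.4,fy=2.4,interpolation=cv2.INTER_CUBIC))
E
```

```text
9.3 z 0.1401 ang 11.11 F [-3.9 -0.1 10.5] M [-0.02  0.99  0.01]
```

View pics/s2.png

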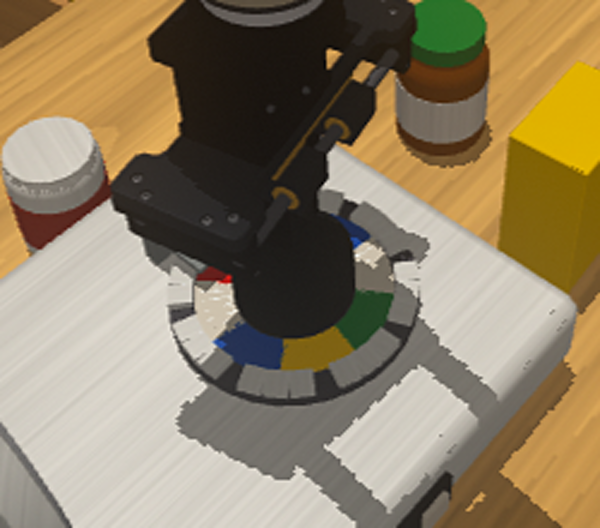

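The side view shows the gripper holding the bar at (290,230) with the red sector going under the hood at (215,272), so the wheel turned with the tool. I'll ease the press until the tooth carries the wheel, then creep round and watch for the rise.

Call:
send_rows([
  [255, 0, 0, -0.0005, 0],
  [255, 0, 0, -0.0005, 0],
  [255, 0, 0, -0.0005, 0],
  [255, 0, 0, -0.0005, 0],
  [255, 0, 0, -0.0005, 0],
  [255, 0, 0, -0.0005, 0],
  [255, 0, 0, 0, 0],
  [255, 0, 0, 0, 0],
])

```text
time_s: 10.02
position: [0.5437, 0.0481, 0.1418]
tcp_rot: [[0.981, 0.193, -0.002], [0.193, -0.981, 0.0], [-0.002, -0.001, -1.0]]
force: [-3.9, 0.1, 5.9]
opening: 0.19
grasp_force: 30.0
```

Call:
send_rows([
  [255, 0, 0, 0, 0.018],
  [255, 0, 0, 0, 0.018],
  [255, 0, 0, 0, 0],
])

```text
time_s: 10.27
position: [0.5437, 0.0482, 0.1418]
tcp_rot: [[0.988, 0.157, -0.001], [0.157, -0.988, 0.0], [-0.001, -0.0, -1.0]]
force: [-3.9, 0.0, 5.8]
opening: 0.188
grasp_force: 30.1
```

```bash
python3 st.py
```

```text
10.27 z 0.1418 ang 9.05 F [-3.9  0.   5.8] M [0.09 0.8  0.15]
```

Call:
send_rows([
  [255, 0, 0, -0.0006, 0],
  [255, 0, 0, 0, 0.018],
  [255, 0, 0, 0, 0.018],
  [255, 0, 0, 0, 0],
])

```text
time_s: 10.6
position: [0.5438, 0.0482, 0.1419]
tcp_rot: [[0.993, 0.121, -0.002], [0.121, -0.993, 0.0], [-0.002, -0.0, -1.0]]
force: [-2.9, 1.4, 2.1]
opening: 0.188
grasp_force: 30.4
```

Call:
send_rows([
  [255, 0, 0, 0, 0.018],
  [255, 0, 0, 0, 0],
])

```text
time_s: 10.77
position: [0.5438, 0.0482, 0.142]
tcp_rot: [[0.995, 0.103, -0.001], [0.103, -0.995, 0.0], [-0.001, -0.0, -1.0]]
force: [-3.7, 1.1, 2.1]
opening: 0.19
grasp_force: 30.5
```

Call:
send_rows([
  [255, 0, 0, 0, 0.018],
  [255, 0, 0, 0, 0],
])

```text
time_s: 10.93
position: [0.5438, 0.0482, 0.142]
tcp_rot: [[0.996, 0.085, -0.001], [0.085, -0.996, 0.0], [-0.001, -0.0, -1.0]]
force: [-3.5, 1.4, 1.0]
opening: 0.193
grasp_force: 30.5
```

```bash
python3 st.py
```

```text
10.93 z 0.142 ang 4.87 F [-3.5  1.4  1. ] M [0.32 0.9  0.34]
```

Call:
send_rows([
  [255, 0, 0, 0, 0.018],
  [255, 0, 0, 0, 0],
])

```text
time_s: 11.1
position: [0.5439, 0.0482, 0.142]
tcp_rot: [[0.998, 0.067, -0.001], [0.067, -0.998, 0.0], [-0.001, -0.0, -1.0]]
force: [-4.1, 1.6, 1.0]
opening: 0.189
grasp_force: 30.6
```

Call:
send_rows([
  [255, 0, 0, 0, 0.018],
  [255, 0, 0, 0, 0],
])

```text
time_s: 11.27
position: [0.5439, 0.0481, 0.142]
tcp_rot: [[0.999, 0.049, -0.001], [0.049, -0.999, 0.0], [-0.001, -0.0, -1.0]]
force: [-4.7, 2.4, -0.1]
opening: 0.184
grasp_force: 30.6
```

```bash
python3 st.py
```

```text
11.27 z 0.142 ang 2.8 F [-4.7  2.4 -0.1] M [0.45 0.99 0.35]
```

Call:
send_rows([
  [255, 0, 0, 0, 0.018],
  [255, 0, 0, 0, 0],
])

```text
time_s: 11.43
position: [0.5439, 0.0481, 0.142]
tcp_rot: [[1.0, 0.031, -0.001], [0.031, -1.0, 0.0], [-0.001, -0.0, -1.0]]
force: [-4.3, 2.8, 0.3]
opening: 0.189
grasp_force: 30.6
```

Call:
send_rows([
  [255, 0, 0, 0, 0.018],
  [255, 0, 0, 0, 0],
])

```text
time_s: 11.6
position: [0.5439, 0.0481, 0.142]
tcp_rot: [[1.0, 0.013, -0.001], [0.013, -1.0, 0.0], [-0.001, -0.0, -1.0]]
force: [-5.1, 1.7, 0.8]
opening: 0.192
grasp_force: 30.6
```

```bash
python3 st.py
```

```text
11.6 z 0.142 ang 0.72 F [-5.1  1.7  0.8] M [0.4  0.97 0.36]
```

Call:
send_rows([
  [255, 0, 0, 0, 0.018],
  [255, 0, 0, 0, 0],
])

```text
time_s: 11.77
position: [0.5439, 0.0481, 0.142]
tcp_rot: [[1.0, -0.006, -0.001], [-0.006, -1.0, 0.0], [-0.001, -0.0, -1.0]]
force: [-4.4, 2.0, 1.3]
opening: 0.191
grasp_force: 30.6
```

Call:
send_rows([
  [255, 0, 0, 0, 0.018],
  [255, 0, 0, 0, 0],
])

```text
time_s: 11.93
position: [0.5439, 0.0481, 0.1421]
tcp_rot: [[1.0, -0.024, -0.001], [-0.024, -1.0, 0.0], [-0.001, -0.0, -1.0]]
force: [-5.0, 2.3, 1.1]
opening: 0.187
grasp_force: 30.6
```

```bash
python3 st.py
```

```text
11.93 z 0.1421 ang -1.35 F [-5.   2.3  1.1] M [0.38 0.98 0.31]
```

Call:
send_rows([
  [255, 0, 0, 0, 0.018],
  [255, 0, 0, 0, 0],
])

```text
time_s: 12.1
position: [0.5439, 0.0481, 0.1422]
tcp_rot: [[0.999, -0.042, -0.001], [-0.042, -0.999, 0.0], [-0.001, -0.0, -1.0]]
force: [-5.7, 1.5, 1.2]
opening: 0.19
grasp_force: 30.5
```

Call:
send_rows([
  [255, 0, 0, 0, 0.018],
  [255, 0, 0, 0, 0],
])

```text
time_s: 12.27
position: [0.5439, 0.048, 0.1427]
tcp_rot: [[0.998, -0.06, -0.001], [-0.06, -0.998, 0.0], [-0.001, -0.0, -1.0]]
force: [-7.4, 0.8, 9.3]
opening: 0.189
grasp_force: 30.0
```

```bash
python3 st.py
```

```text
12.27 z 0.1427 ang -3.47 F [-7.4  0.8  9.3] M [0.29 1.43 0.03]
```

The force jumped to 9 N and the wheel rose at -3.5°, so the notch is on the tooth. I'll follow the wheel up.

Call:
send_rows([
  [255, 0, 0, -0.0005, 0],
  [255, 0, 0, -0.0005, 0],
  [255, 0, 0, -0.0005, 0],
  [255, 0, 0, -0.0005, 0],
  [255, 0, 0, 0, 0],
])

```text
time_s: 12.68
position: [0.5439, 0.048, 0.1451]
tcp_rot: [[0.998, -0.06, -0.001], [-0.06, -0.998, 0.0], [-0.001, -0.0, -1.0]]
force: [-6.1, 1.9, 6.9]
opening: 0.187
grasp_force: 30.0
```

```bash
python3 st.py
```

```text
12.68 z 0.1451 ang -3.46 F [-6.1  1.9  6.9] M [0.25 1.38 0.03]
```

Call:
send_rows([
  [255, 0, 0, -0.0005, 0],
  [255, 0, 0, -0.0005, 0],
  [255, 0, 0, -0.0005, 0],
  [255, 0, 0, 0, 0],
  [255, 0, 0, 0, 0],
])

```text
time_s: 13.1
position: [0.5439, 0.048, 0.1464]
tcp_rot: [[0.998, -0.06, -0.001], [-0.06, -0.998, 0.0], [-0.001, -0.0, -1.0]]
force: [-6.3, 1.9, 6.4]
opening: 0.188
grasp_force: 30.0
```

```bash
python3 st.py
```

```text
13.1 z 0.1464 ang -3.46 F [-6.3  1.9  6.4] M [0.28 1.34 0.03]
```

Call:
send_rows([
  [255, 0, 0, -0.0005, 0],
  [255, 0, 0, -0.0005, 0],
  [255, 0, 0, 0, 0],
  [0, 0, 0, 0, 0],
  [0, 0, 0, 0, 0],
  [0, 0, 0, 0, 0],
  [0, 0, 0, 0, 0],
  [0, 0, 0, 0, 0],
  [0, 0, 0, 0, 0],
  [0, 0, 0, 0, 0],
  [0, 0, 0, 0, 0],
  [0, 0, 0, 0, 0],
  [0, 0, 0, 0, 0],
  [0, 0, 0, 0, 0],
])

```text
time_s: 14.27
position: [0.5444, 0.048, 0.1468]
tcp_rot: [[0.998, -0.058, 0.0], [-0.058, -0.998, -0.0], [0.0, 0.0, -1.0]]
force: [0.9, -0.2, -0.3]
opening: 0.933
grasp_force: 0.0
```

Call:
send_rows([
  [0, 0, 0, -0.005, 0],
  [0, 0, 0, -0.015, 0],
  [0, 0, 0, -0.03, 0],
  [0, 0, 0, -0.03, 0],
  [0, 0, 0, -0.03, 0],
  [0, 0, 0, -0.03, 0],
  [0, 0, 0, -0.01, 0],
  [0, 0, 0, 0, 0],
  [0, 0, 0, 0, 0],
])

```text
time_s: 15.02
position: [0.544, 0.048, 0.2965]
tcp_rot: [[0.998, -0.058, -0.0], [-0.058, -0.998, -0.0], [-0.0, 0.0, -1.0]]
force: [-0.5, -0.2, -0.8]
opening: 1.0
grasp_force: 0.0
```

```bash
python3 wr.py w2; python3 - <<'E'
from h import *
for n in("scene","side"):
    im,p=cloud(n);cv2.imwrite("pics/f_%s.png"%n,im)
    A=np.array([.5435,.0475]);z=p[...,2];near=np.hypot(p[...,0]-A[0],p[...,1]-A[1])<.12
    q=p[near&red(im)&(z>.115)&(z<.16)];print(n,len(q),q.mean(0) if len(q) else 0)
    g=p[near&(z>.085)&(z<.1)&(np.hypot(p[...,0]-A[0],p[...,1]-A[1])>.045)&(np.hypot(p[...,0]-A[0],p[...,1]-A[1])<.072)&(p[...,0]<.57)];print("face z",np.median(g[:,2]))
    b=p[near&(z>.136)&(z<.154)];print("bartop z",np.median(b[:,2]))
E
```

```text
15.0167 [0.544  0.048  0.2965] [[0.998, -0.058, -0.0], [-0.058, -0.998, -0.0], [-0.0, 0.0, -1.0]] [-0.46 -0.17 -0.8 ] 0.9999987951790633 [-6.7 19.  87.4 -0.  73.7 86.7]
bartop 33 [0.5714 0.046  0.1447] rect [570.9  46. ] [17.3  1.7] 87.6
redbar 59 [0.57   0.048  0.1401] rect [568.6  49.8] [ 9.1 21.8] 31.5
redsec 355 [0.5896 0.046  0.0942] rect [589.7  47.1] [28.5 22.4] 89.8
hood 6378 [0.6141 0.0443 0.1066] rect [604.9  44.9] [76.2 72.1] 86.7
scene 296 [0.56855197 0.0466411  0.14791403]
face z 0.09540413776836176
bartop z 0.14511288456116717
side 90 [0.56548177 0.05023127 0.15346605]
face z 0.09535041717846637
bartop z 0.14510535770750704
```

View pics/w2.png

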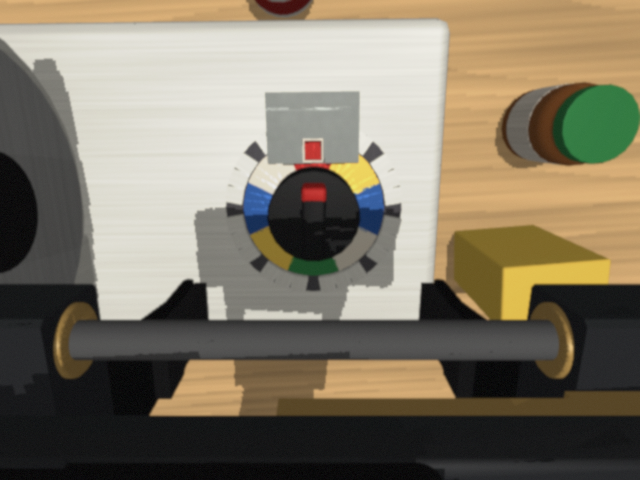

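The wrist view shows the window at (313,150) filled with red and the bar's red end at (314,193). The face height is 0.0954 m, which is fully up, and the gripper is clear.

```bash
python3 -c "
from rig import *
print(hand_in())"
```

```text
the job is handed in; nothing more can be done
None
```

The job is handed in: red fills the window, the wheel measures fully up and locked on its notch, and the gripper is clear of everything; the hand-in gave no verdict.

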